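Change the stripped gear of a microscope stage drive

ROBOT

A 6-joint arm with a two-finger parallel gripper is mounted at the origin on the work surface. World frame = base frame: x ahead of the robot, y to its left, z up, the work surface at z = 0. Lengths are in m, angles in rad, forces in N, time in s.
With the tool pointing down it reaches from about 0.375 to 0.975 m from the base axis. Payload 3.8 kg.
Tool frame: the origin (TCP) lies midway between the tips of the shut fingers; the grasp point (between the pads) lies 19 mm behind it; z points along the fingers, y is the direction in which the jaws open and shut (so a half turn about z gives the same grasp; the last joint's range is limited). The gripper opens to 85 mm and grips with 20 to 120 N. Pads are 22 mm wide; open, the fingers measure 114 mm over their backs; the gripper's body (76 mm by 85 mm) begins 54 mm behind the grasp point. The pads swing forward as they close: fully open they stand 13 mm farther back than shut.
Start: joints at [-1.355, 0.264, 1.604, -0, 1.274, -0.037], TCP at [0.169, -0.654, 0.231] pointing down, gripper open.
Joint ranges: [-2.63, 2.63], [-0.94, 2.18], [0.31, 2.57], [-1.31, 4.45], [0, 2.66], [-2.55, 2.55]. Speed limits (rad/s): [2.57, 2.57, 3.14, 3.14, 3.14, 3.14].

INTERFACE

Orientations are given as a rotation vector (axis times angle).
In Python, from workcell import bot gives the robot as it stands.
- The arm moves only by the tool arm_command, never from a script. Its argument "targets" is text: rows parted by semicolons, each of 7 numbers parted by spaces: the shift along the tool's x, y, z in mm, then the turn, a rotation vector about the tool's x, y, z in degrees, then the opening, from 0 (shut) to 1 (fully open). A call has 1 to 10 rows; each row is the pose to reach, as a shift and turn from the pose commanded when the call began, along the tool's axes at that moment; what a row does not reach only later rows make up. A row lasts 1/12 s, in which the tool goes at most 41.7 mm and 7.16 degrees, less where a joint would pass 70% of its speed; a pose out of reach is approached as far as the arm can. A call with a gripper value outside its range is refused whole. The fingers move at their own pace and stop on an object; "newtons" is the grip in N (left out, the last holds). Time passes only in rows, so rows that repeat a pose let the fingers close. It gives the time, the measured TCP pose, the force and the opening at its end, in the units of the state.
- bot.read_state(): the state, without advancing time (a new reading comes with each control period).
- bot.read_camera(name): name is "scene" or "top"; returns (picture, depth): 420x560x3 uint8, blue, green, red; 420x560 float32, m along the optical axis (not along the pixel's ray), 0 where there is no reading.
- bot.camera_params(name): a dict with "fov_y" (degrees; the focal length in pixels is half the picture's height over the tangent of half this angle, whatever the lens; pixels are square), "cx", "cy" (the principal point, pixels), "xyz" and "rotation" of the camera in the world. Camera axes: x right, y up, looking along -z (the intrinsics and any distortion apply to the point x, -y, -z); pixel columns grow to the right and rows downward; lengths in m; the calibration is good to about 2 mm. A picture is of the moment at which its call begins. camera_params takes no time and is no camera call.
- bot.finish_job(): hands the job in, once; it reports no verdict.
The state is a dict: "time": time; "q": joint angles; "joint_vel": joint speeds; "joint_torque": joint torques, N m; "tool_pos": TCP position; "tcp_rot": TCP orientation; "wrist_force": force on the tool from outside, world axes, zero at the start; "torque": the same for the moment, N m; "width": opening from 0.0 (shut) to 1.0 (fully open).
Only numpy, scipy, OpenCV 4.12 (cv2) and the standard library are available. Lean on these libraries where they do the work, as an engineer would, in place of code of your own. Each camera call takes 0.05 s, during which the arm holds its last target.

TASK

The large gear on the spindle of the open stage drive has stripped teeth: lift it off and lay it flat in the empty shallow tray. Then put the sound large gear from the bench on the spindle with its hub up and, keeping hold of it, rock it to and fro about its axis while you lower it, until its teeth mesh with the locked pinion and it is fully home; only then let go. Set both gears down gently without dropping them, and leave everything else where it stands.

Things in the scene. Friction and masses are not known exactly. Their poses are not given: they have to be found in the camera images.
- drive: open stage drive, fixed: aluminium slab 30 mm high, x -60 to +175, y -65 to +65 mm. Origin: on the axis of its upright spindle, at bench level; z up, pinion towards +x. Two cheeks 6 mm thick stand at y -62 and +62 mm (x -60 to +90, up to z 75 mm): fingers fit round a hub here when they close along x. Flange and motor at x +104 to +170, y within 48, up to z 84 mm
- spindle_seat (a point): centre of the 24 mm wide boss, 36 mm above the bench, on which a gear's underside rests when fully home; axes as the drive's. The spindle, a steel pin 12 mm in diameter, stands on it: full diameter for 30 mm, then a cone point whose tip is 38 mm above this point
- pinion_mid (a point): middle of the pinion's top face, 60 mm from the spindle axis, 50 mm above the bench: a steel spur gear of 8 teeth, 56 mm over its tips, 18 mm thick, locked so that it cannot turn. Axes as the drive's: they do NOT tell where its teeth point, which differs each time and is not reported
- worn_gear_mid (a point): on the axis of the stripped gear, 22 mm above its underside, z up out of the hub; at the start fully home on the spindle. White plastic, about 0.12 kg: disc 14 mm thick, 80 mm over the teeth, 60 mm at their roots; round hub to grip, 30 mm in diameter, from 14 to 44 mm above the underside; through bore 14 mm. Three of its 12 teeth are missing round its x axis, facing the pinion
- new_gear_mid (a point): on the axis of the sound large gear, 22 mm above its underside, z up out of the hub; on the bench, hub up, jar and oil bottle close on either side. Sizes and material as the stripped gear (hub 30 mm, bore 14 mm), about 0.13 kg, all 12 teeth, 30 degrees apart, one along x. It slips into mesh at only a few degrees in every 30, otherwise stopping 14 mm above home on the pinion's teeth
- tray: the shallow grey tray, empty, fixed on the bench, 140 by 140 mm, 22 mm high, walls and floor 4 mm thick; origin under the middle of its floor at the level of the bench, x and y along its sides, z up
- jar: amber jar with a white cap, 36 mm in diameter, 75 mm high; origin at the centre of its underside. Bystander
- oiler: clear oil bottle with a black cap, 34 mm in diameter, 85 mm high; origin at the centre of its underside. Bystander
- small_gear: small white spare gear, 51 mm over its teeth, 30 mm high with its hub, of no use here; origin at the centre of its underside. Bystander
- carton: cardboard carton 70 by 50 by 55 mm; origin at the centre of its underside. Bystander
- driver: screwdriver 160 mm long, lying along its x; its origin lies under its length at bench level. Bystander
- tin: round aluminium tin, 48 mm in diameter, 28 mm high; origin at the centre of its underside. Bystander
- mouse: black computer mouse 100 by 58 by 32 mm; origin at the centre of its underside. Bystander
Things that resemble listed ones, but are neither listed nor needed, are in the scene too. What is shaped like the part that bears new_gear_mid but pink or yellow is not meant.

How it is judged:
By the outcome, as a careful person would: the job done as asked, in the order asked, and still so for the second after the job is handed in, with the robot touching nothing.
It also fails if it takes over 67 s, if anything falls off the work surface, if the arm or the gripper's body presses on something with over 40 N, if the wrist force passes 120 N, or if a joint passes its speed limit or range.

## Working session

There is one attempt and no reset: what is moved stays moved. The work goes in short steps, Python scripts to look and compute and a tool call to move; the robot and the scene stay as the last step left them, time stands still between calls to the robot, and variables do not carry over. Pictures are saved under pics/ and viewed, and the job is handed in when it is done.

Besides the shell and the picture viewer there is one more tool, called after "Emit:" in YAML: its name, and indented under it one key for each argument. arm_command: Moves the arm, as the interface text tells. Its arguments: {"type":"object","properties":{"targets":{"type":"string"},"newtons":{"type":"number"}},"required":["targets"]}

```bash
mkdir -p pics; ls
python3 - <<'E'
from workcell import bot
import cv2, numpy as np
for n in ("scene","top"):
    p,d=bot.read_camera(n); cv2.imwrite(f"pics/{n}0.png",p); np.save(f"{n}0.npy",d)
    c=bot.camera_params(n); print(n,c)
s=bot.read_state(); print(s)
E
```

```text
pics
scene {'fov_y': 49.393840561201046, 'cx': 275.68262905681, 'cy': 205.90379512073983, 'xyz': array([1.27779736, 0.37163286, 0.69535432]), 'rotation': array([0.53504005, 0.97666822, 1.94034798])}
top {'fov_y': 50.46777296851963, 'cx': 275.0223115552364, 'cy': 206.79658017330235, 'xyz': array([ 0.32300443, -0.05893972,  1.2079101 ]), 'rotation': array([ 0.16531827, -0.13496087, -1.59041039])}
{'time': 0.1, 'q': array([-1.35491361e+00,  2.64709200e-01,  1.60526542e+00,  9.63516207e-06,
        1.27368580e+00, -3.69196799e-02]), 'joint_vel': array([-4.29055170e-04, -1.08907623e-03, -4.14889068e-03,  7.64625665e-05,
       -3.35543755e-04,  2.05670055e-03]), 'joint_torque': array([ 4.91034043e-04, -5.16708505e+01, -3.68590736e+01, -2.29832733e-05,
        6.30250928e-03,  1.47533979e-05]), 'tool_pos': array([ 0.16867489, -0.65289447,  0.23005025]), 'tcp_rot': array([-3.11448569e+00, -3.95780340e-01,  2.75662126e-04]), 'wrist_force': array([-0.56135428,  0.44734263, -0.0979906 ]), 'torque': array([0.00484792, 0.04172553, 0.02110511]), 'width': 0.9946511178136987}
```

View pics/scene0.png

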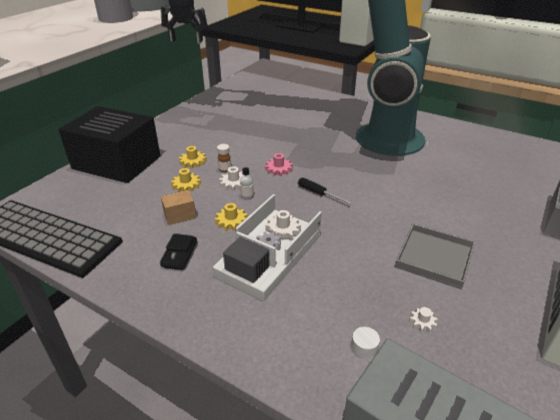

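View pics/top0.png

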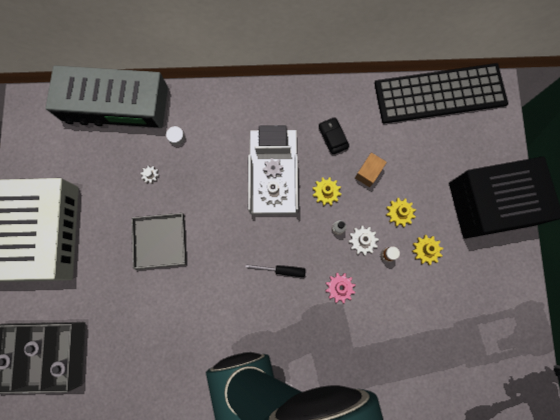

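The scene view shows the drive around (270,240), with the worn gear at (283,225). The candidate sound gear is white at (232,177), between the jar (224,157) and the bottle (246,185). In the top view they are the drive at (273,180), the white gear at (363,240) and the tray at (160,242). Next I'll enlarge and measure.

```bash
cat > h.py <<'E'
import numpy as np, cv2
from scipy.spatial.transform import Rotation as R
from workcell import bot
def cam(n):
    c=bot.camera_params(n); f=210/np.tan(np.radians(c['fov_y']/2))
    return f,c['cx'],c['cy'],np.array(c['xyz']),R.from_rotvec(c['rotation']).as_matrix()
def ray(n,u,v):
    f,cx,cy,o,M=cam(n); return o,M@np.array([(u-cx)/f,-(v-cy)/f,-1.])
def onz(n,u,v,z):
    o,d=ray(n,u,v); return o+d*(z-o[2])/d[2]
def proj(n,P):
    f,cx,cy,o,M=cam(n); p=M.T@(np.asarray(P)-o); return np.array([cx+f*p[0]/-p[2],cy-f*p[1]/-p[2]])
def cloud(n,d):
    f,cx,cy,o,M=cam(n); v,u=np.mgrid[0:d.shape[0],0:d.shape[1]]
    P=np.stack([(u-cx)/f*d,-(v-cy)/f*d,-d],-1); return P@M.T+o
E
python3 - <<'E'
from h import *
for n in ("scene","top"):
    P=cloud(n,np.load(n+"0.npy"))
    pts=dict(scene=[(150,260),(420,180),(350,320),(330,150),(200,290),(283,216),(232,170)],top=[(220,100),(220,300),(100,200),(350,320),(440,140),(273,187),(363,240),(150,240),(258,160)])[n]
    for u,v in pts: print(n,u,v,P[v,u].round(4))
a=cv2.imread("pics/top0.png"); c=cv2.resize(a[115:275,225:410],None,fx=4,fy=4,interpolation=cv2.INTER_CUBIC); cv2.imwrite("pics/c1.png",c[:600,:800])
a=cv2.imread("pics/scene0.png"); c=cv2.resize(a[135:295,160:345],None,fx=4,fy=4,interpolation=cv2.INTER_CUBIC); cv2.imwrite("pics/c2.png",c[:600,:800])
E
```

```text
scene 150 260 [ 0.8032 -0.2522  0.0017]
scene 420 180 [ 0.1831  0.1544 -0.001 ]
scene 350 320 [0.7257 0.1904 0.0009]
scene 330 150 [ 0.1687 -0.1269  0.003 ]
scene 200 290 [ 8.141e-01 -1.027e-01  3.000e-04]
scene 283 216 [ 0.6059 -0.0302  0.0821]
scene 232 170 [ 0.4628 -0.2747  0.043 ]
top 220 100 [0.8744 0.1136 0.0041]
top 220 300 [0.3078 0.1132 0.0046]
top 100 200 [0.5877 0.4479 0.0053]
top 350 320 [ 0.2487 -0.2278  0.0015]
top 440 140 [ 0.7359 -0.5083 -0.0011]
top 273 187 [ 0.596  -0.0354  0.0693]
top 363 240 [ 0.4534 -0.2669  0.0435]
top 150 240 [0.4718 0.3034 0.0094]
top 258 160 [0.6823 0.0049 0.0316]
```

View pics/c1.png

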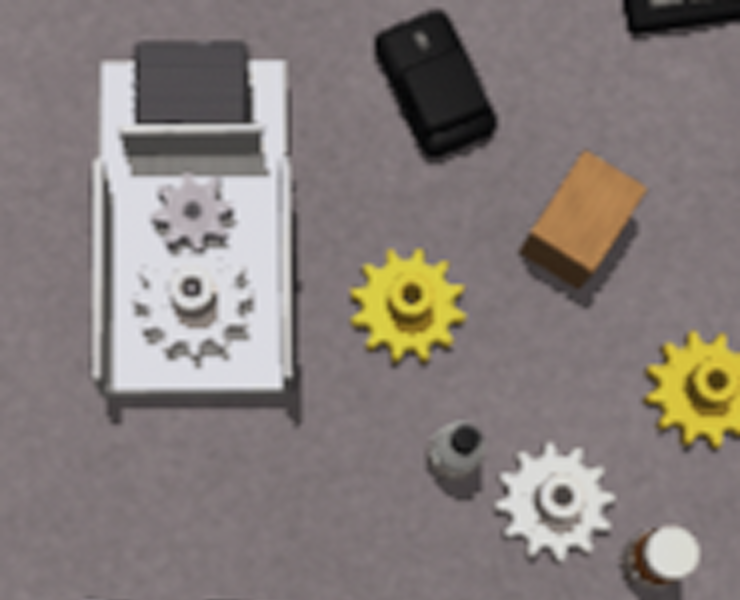

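View pics/c2.png

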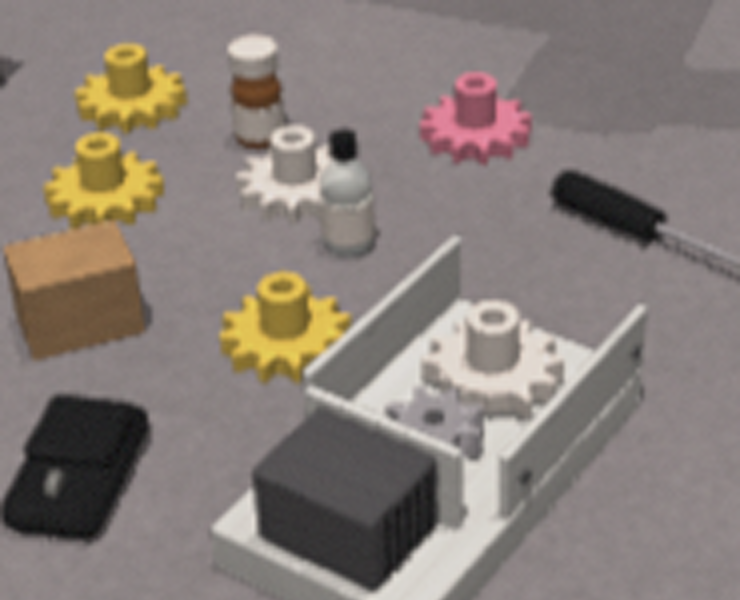

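Run:
```python
from h import *
def tri(a,b):
    o1,d1=ray("top",*a);o2,d2=ray("scene",*b);d1/=np.linalg.norm(d1);d2/=np.linalg.norm(d2)
    st=np.linalg.lstsq(np.stack([d1,-d2],1),o2-o1,rcond=None)[0]; p=o1+d1*st[0];q=o2+d2*st[1]; return (p+q)/2,np.linalg.norm(p-q)
for nm,a,b,z in (("worn",(272.6,186.9),(282.6,213.6),.080),("new",(365.1,238.6),(232.9,169.4),.044)):
    print(nm,onz("top",*a,z).round(4),onz("scene",*b,z).round(4),tri(a,b))
# depth-based hub top/ spindle
for n in("top","scene"):
    d=np.load(n+"0.npy");P=cloud(n,d);img=cv2.imread(f"pics/{n}0.png")
    for nm,c,z in(("worn",(.597,-.036),.08),("new",(.455,-.272),.044)):
        m=(np.hypot(P[...,0]-c[0],P[...,1]-c[1])<.03)&(abs(P[...,2]-z)<.008)
        print(n,nm,m.sum(),np.median(P[m],0).round(4),P[m].mean(0).round(4),(P[m].min(0)).round(4),P[m].max(0).round(4))
# zoomed crops
a=cv2.imread("pics/top0.png")
z=lambda im,x,y,w,h,k:cv2.resize(im[y:y+h,x:x+w],None,fx=k,fy=k,interpolation=cv2.INTER_CUBIC)
A=z(a,245,150,60,75,8);B=z(a,340,215,50,50,8)
cv2.imwrite("pics/c3.png",A)
b=cv2.imread("pics/scene0.png");C=z(b,245,195,80,70,10)
cv2.imwrite("pics/c4.png",C[:600,:800]); cv2.imwrite("pics/c5.png",B)
```

```text
worn [ 0.5937 -0.0346  0.08  ] [ 0.5967 -0.0367  0.08  ] (array([ 0.59479259, -0.0359902 ,  0.07879675]), np.float64(0.0032801142634895147))
new [ 0.4568 -0.2725  0.044 ] [ 0.4604 -0.2734  0.044 ] (array([ 0.45772598, -0.2739483 ,  0.0420893 ]), np.float64(0.0025677030380656446))
top worn 92 [ 0.5955 -0.0356  0.0796] [ 0.5951 -0.0357  0.0795] [ 0.581  -0.0488  0.0721] [ 0.6103 -0.0224  0.0852]
top new 90 [ 0.4586 -0.2739  0.0436] [ 0.4578 -0.2738  0.0433] [ 0.443  -0.2879  0.036 ] [ 0.4719 -0.2597  0.0484]
scene worn 123 [ 0.5983 -0.0357  0.0792] [ 0.5985 -0.0356  0.0783] [ 0.5815 -0.0501  0.072 ] [ 0.6127 -0.0215  0.0827]
scene new 78 [ 0.4613 -0.2736  0.0431] [ 0.4604 -0.2742  0.0426] [ 0.4442 -0.2896  0.0365] [ 0.4742 -0.2618  0.0477]
```

View pics/c3.png

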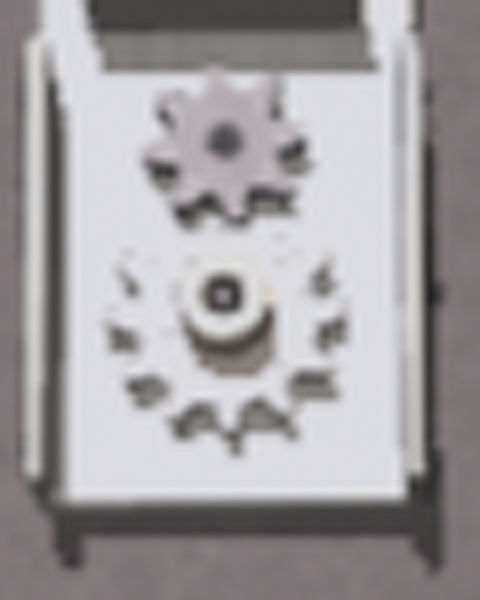

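View pics/c4.png

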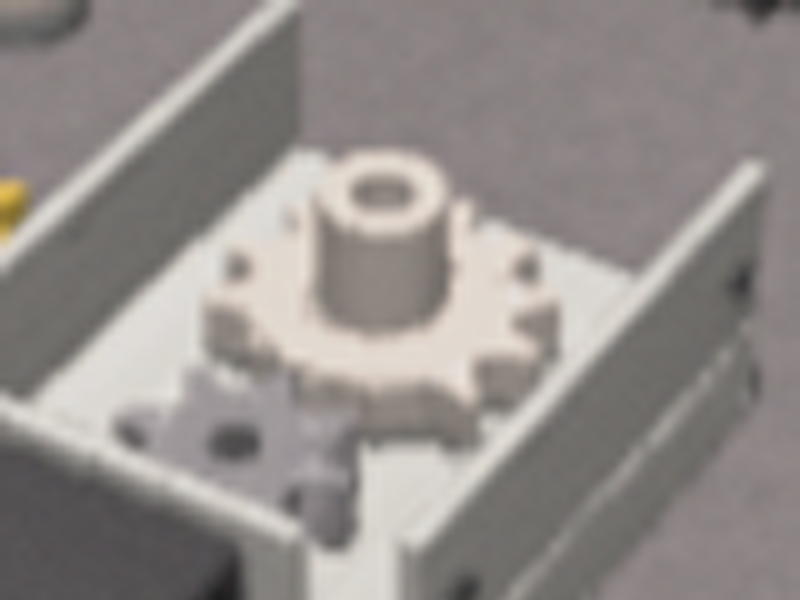

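View pics/c5.png

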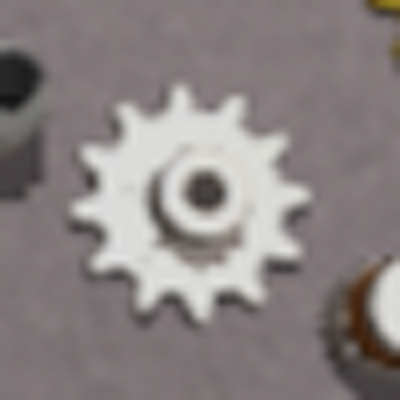

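Run:
```python
from h import *
P=cloud("top",np.load("top0.npy")); img=cv2.imread("pics/top0.png")
u,v=np.meshgrid(np.arange(560),np.arange(420))
# cheeks
for nm,m in (("L",(u>245)&(u<262)&(v>150)&(v<220)&(P[...,2]>.06)),("R",(u>288)&(u<302)&(v>150)&(v<220)&(P[...,2]>.06))):
    Q=P[m]; vx,vy,x0,y0=cv2.fitLine(Q[:,:2].astype(np.float32),cv2.DIST_HUBER,0,.01,.01).ravel()
    print(nm,len(Q),np.degrees(np.arctan2(vy,vx)),(x0,y0),Q[:,0].min(),Q[:,0].max(),np.median(Q[:,2]))
# tray: rim points
for n,box in(("top",(125,195,205,280)),("scene",(385,480,220,290))):
    Pn=cloud(n,np.load(n+"0.npy")); m=(u>box[0])&(u<box[1])&(v>box[2])&(v<box[3])&(Pn[...,2]>.016)&(Pn[...,2]<.03)
    r=cv2.minAreaRect((Pn[m][:,:2]*1000).astype(np.float32)); print("tray",n,m.sum(),r)
# new gear contour, white
hsv=cv2.cvtColor(img,cv2.COLOR_BGR2HSV)
cx,cy=.4585,-.2735
# radial profile: FFT phase of 12-tooth ring in world plane z=.014
def phase(n,img,c,z,r,N,span=None):
    th=np.radians(np.arange(0,360,.5)); g=cv2.cvtColor(img,cv2.COLOR_BGR2GRAY).astype(np.float32)
    out=[]
    for rr in r:
        px=np.array([proj(n,(c[0]+rr*np.cos(t),c[1]+rr*np.sin(t),z)) for t in th]).astype(np.float32)
        s=cv2.remap(g,px[None,:,0],px[None,:,1],cv2.INTER_LINEAR)[0]
        F=(s*np.exp(1j*N*th)).mean(); out.append((rr,round(float(abs(F)),1),round(float(np.degrees(np.angle(F))/N%(360/N)),1)))
    return out
print("gear top",phase("top",img,(.4575,-.273),.014,(.033,.035,.037,.039),12))
sc=cv2.imread("pics/scene0.png")
print("gear scene",phase("scene",sc,(.4605,-.2738),.014,(.033,.035,.037,.039),12))
for n,im in(("top",img),("scene",sc)):
  dx=0 if n=="top" else .003
  print("pin",n,phase(n,im,(.6548+dx,-.0355),.050,(.020,.022,.024,.026),8))
for nm,px,z in(("pin",(225/8+245-.44,140/8+150-.44),.05),("jar",(672/4+225,552/4+115),.075),("oil",(466/4+225,438/4+115),.085)):
    print(nm,onz("top",*px,z))
print("pin scene",onz("scene",235/10+245-.5,440/10+195-.5,.05),"jar",onz("scene",160+253/4,135+45/4,.075),"oil",onz("scene",160+343/4,135+140/4,.085))
```

```text
L 124 -0.23421371 (np.float32(0.63356775), np.float32(0.025420254)) 0.32300442893091674 0.6873058954235474 0.0751871595077862
R 126 -1.4782003 (np.float32(0.6114536), np.float32(-0.09817914)) 0.32300442893091674 0.6836955182664686 0.07473168911146078
tray top 376 ((469.98443603515625, 277.66302490234375), (140.36962890625, 141.13218688964844), 3.7274467945098877)
tray scene 597 ((470.5142822265625, 275.9686584472656), (144.64390563964844, 140.12350463867188), 3.9793922901153564)
gear top [(0.033, 26.2, 2.3), (0.035, 27.3, 2.2), (0.037, 21.0, 2.3), (0.039, 11.4, 2.6)]Traceback (most recent call last):
  File "<stdin>", line 26, in <module>
  File "<stdin>", line 20, in phase
  File "h.py", line 12, in proj
    f,cx,cy,o,M=cam(n); p=M.T@(np.asarray(P)-o); return np.array([cx+f*p[0]/-p[2],cy-f*p[1]/-p[2]])
                ~~~^^^
  File "h.py", line 5, in cam
    c=bot.camera_params(n); f=210/np.tan(np.radians(c['fov_y']/2))
ValueError: time passes only in moves, steps and waits
```

```bash
python3 - <<'E'
from workcell import bot
import pickle; pickle.dump({n:bot.camera_params(n) for n in("top","scene")},open("cal.pkl","wb"))
E
sed -i 's/    c=bot.camera_params(n); f/    c=CAL[n]; f/; s/^from workcell import bot/from workcell import bot\nimport pickle\nCAL=pickle.load(open("\.\/cal.pkl","rb"))/' h.py
cat >> h.py <<'E'
def phase(n,img,c,z,r,N):
    th=np.radians(np.arange(0,360,.5)); g=cv2.cvtColor(img,cv2.COLOR_BGR2GRAY).astype(np.float32); out=[]
    for rr in r:
        px=np.array([proj(n,(c[0]+rr*np.cos(t),c[1]+rr*np.sin(t),z)) for t in th]).astype(np.float32)
        s=cv2.remap(g,px[None,:,0],px[None,:,1],cv2.INTER_LINEAR)[0]
        F=(s*np.exp(1j*N*th)).mean(); out.append((rr,round(float(abs(F)),1),round(float(np.degrees(np.angle(F))/N%(360/N)),1)))
    return out
E
python3 - <<'E'
from h import *
img=cv2.imread("pics/top0.png");sc=cv2.imread("pics/scene0.png")
print("gear scene",phase("scene",sc,(.4605,-.2738),.014,(.033,.035,.037,.039),12))
for n,im in(("top",img),("scene",sc)):
  dx=0 if n=="top" else .003
  print("pin",n,phase(n,im,(.6548+dx,-.0355),.050,(.018,.020,.022,.024,.026),8))
for nm,px,z in(("pin",(225/8+245-.44,140/8+150-.44),.05),("jar",(672/4+225,552/4+115),.075),("oil",(466/4+225,438/4+115),.085)):
    print(nm,onz("top",*px,z))
print("pin scene",onz("scene",235/10+245-.5,440/10+195-.5,.05),"jar",onz("scene",160+253/4,135+45/4,.075),"oil",onz("scene",160+343/4,135+140/4,.085))
# rectified overhead crops of pinion
def rect(n,im,c,z,half,k=6):
    g=np.arange(-half,half,.25)/1000
    px=np.array([[proj(n,(c[0]+a,c[1]-b,z)) for b in g] for a in g[::-1]]).astype(np.float32)
    return cv2.remap(im,px[...,0],px[...,1],cv2.INTER_CUBIC)
A=rect("top",img,(.6548,-.0355),.05,35);B=rect("scene",sc,(.6578,-.0375),.05,35)
cv2.imwrite("pics/pin.png",np.hstack([A,B]))
E
```

```text
gear scene [(0.033, 7.0, 0.7), (0.035, 7.6, 0.8), (0.037, 6.8, 0.8), (0.039, 4.9, 0.4)]
pin top [(0.018, 8.8, 6.5), (0.02, 13.0, 6.1), (0.022, 11.1, 6.4), (0.024, 5.0, 6.0), (0.026, 1.8, 38.4)]
pin scene [(0.018, 2.5, 5.2), (0.02, 4.3, 1.0), (0.022, 4.1, 44.3), (0.024, 3.0, 41.0), (0.026, 3.0, 34.0)]
pin [ 0.65580559 -0.0353444   0.05      ]
jar [ 0.41500892 -0.33468134  0.075     ]
oil [ 0.48956685 -0.20747735  0.085     ]
pin scene [ 0.65480657 -0.0384485   0.05      ] jar [ 0.41633874 -0.33575723  0.075     ] oil [ 0.49758939 -0.20363469  0.085     ]
```

View pics/pin.png

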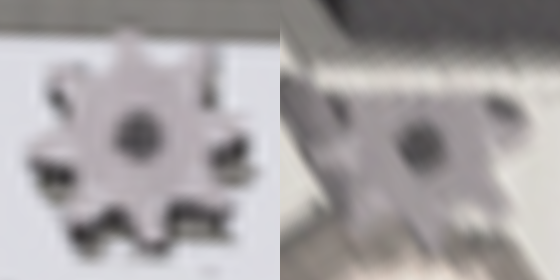

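The only white 12-tooth gear on the bench is the one between the jar and the bottle, at top-view pixel (363,240). The yellow ones at (327,191), (401,211) and (428,249) and the pink one at (341,288) are decoys. The enlarged crop confirms this.

Measurements:
- **Spindle:** about (0.596, -0.036), drive yaw about -0.9°.
- **New gear:** about (0.4585, -0.2735), teeth at about +2°.
- **Pinion teeth:** about +6.5° in world axes, so the mesh phase should be about +9° (world).

Next I move over the worn gear.

```bash
cat >> h.py <<'E'
def plan(xyz,yang):
    """shift(mm) & turn(deg) in tool axes to reach TCP xyz, pointing down, tool y at world angle yang(deg)"""
    s=bot.read_state(); M=R.from_rotvec(s['tcp_rot']).as_matrix()
    t=np.radians(yang); y=np.array([np.cos(t),np.sin(t),0]); z=np.array([0,0,-1.]); x=np.cross(y,z)
    T=np.stack([x,y,z],1); sh=M.T@(np.array(xyz)-s['tool_pos'])*1000; rv=np.degrees(R.from_matrix(M.T@T).as_rotvec())
    print("t",round(s['time'],2),"pos",s['tool_pos'].round(4),"yang",round(float(np.degrees(np.arctan2(M[1,1],M[0,1]))),2),"F",s['wrist_force'].round(1),"w",round(s['width'],3)); print("shift",sh.round(1),"turn",rv.round(2))
E
python3 -c "
from h import *
plan((.596,-.036,.16),-.9)"
```

```text
t 0.1 pos [ 0.1687 -0.6529  0.2301] yang -75.52 F [-0.6  0.4 -0.1] w 0.995
shift [ 568.  -490.3   71.1] turn [ -0.1   -0.08 -74.62]
```

Emit:
arm_command:
  targets: "40 -34 0 0 0 -5 0.6; 80 -68 0 0 0 -10 0.6; 115 -98 0 0 0 -15 0.6; 150 -128 0 0 0 -20 0.6; 180 -154 0 0 0 -25 0.6; 212 -182 0 0 0 -30 0.6; 244 -210 0 0 0 -35 0.6; 276 -238 0 0 0 -40 0.6; 308 -266 0 0 0 -45 0.6; 338 -292 0 0 0 -50 0.6"

```text
time: 0.93
tool_pos: [0.4065, -0.309, 0.231]
tcp_rot: [-2.654, -1.681, 0.0]
wrist_force: [0.9, -0.7, -0.1]
width: 0.598
```

```bash
python3 -c "
from h import *
plan((.596,-.036,.14),-.9)"
```

```text
t 0.93 pos [ 0.4065 -0.309   0.231 ] yang -25.29 F [ 0.9 -0.7 -0.1] w 0.598
shift [327.8  54.8  91. ] turn [-2.000e-02 -1.000e-02 -2.439e+01]
```

Emit:
arm_command:
  targets: "35 6 5 0 0 -3 0.6; 70 12 15 0 0 -6 0.6; 105 18 30 0 0 -9 0.6; 140 24 45 0 0 -12 0.6; 175 30 60 0 0 -15 0.6; 210 36 70 0 0 -18 0.6; 240 42 80 0 0 -20 0.6; 265 48 85 0 0 -20 0.6; 290 48 90 0 0 -20 0.6; 300 48 90 0 0 -20 0.6"

```text
time: 1.77
tool_pos: [0.5787, -0.058, 0.1394]
tcp_rot: [-2.322, -2.113, 0.001]
wrist_force: [0.2, -0.1, 0.7]
width: 0.601
```

Run:
```python
from h import *
p,d=bot.read_camera("scene"); cv2.imwrite("pics/s1.png",cv2.resize(p[120:300,180:380],None,fx=3.3,fy=3.3,interpolation=cv2.INTER_CUBIC))
plan((.596,-.036,.14),-.9)
```

```text
t 1.82 pos [ 0.579  -0.0578  0.1401] yang -5.37 F [0.4 0.3 0.4] w 0.598
shift [23.3 14.8  0.1] turn [-0.1  -0.08 -4.47]
```

View pics/s1.png

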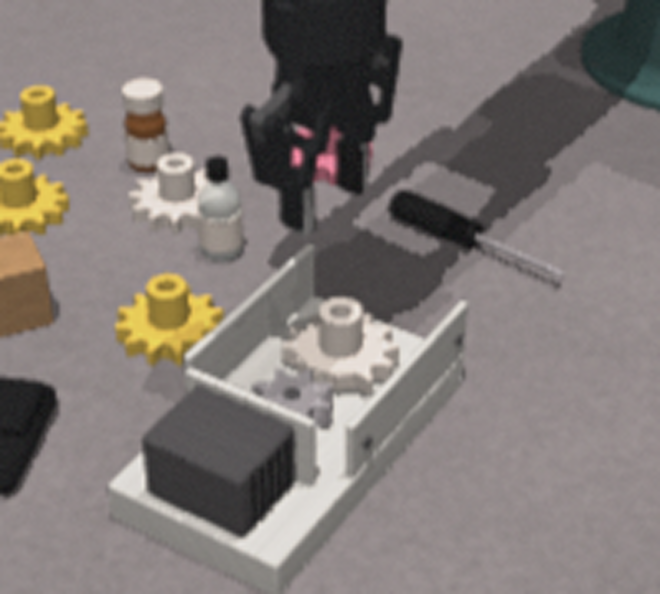

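Emit:
arm_command:
  targets: "12 7 0 0 0 -2.2 0.6; 23.3 14.8 0 0 0 -4.5 0.6; 23.3 14.8 15 0 0 -4.5 0.6; 23.3 14.8 30 0 0 -4.5 0.6; 23.3 14.8 45 0 0 -4.5 0.6; 23.3 14.8 45 0 0 -4.5 0.6; 23.3 14.8 45 0 0 -4.5 0.6"

```text
time: 2.4
tool_pos: [0.595, -0.0395, 0.0958]
tcp_rot: [-2.24, -2.201, 0.002]
wrist_force: [0.6, -1.0, 0.3]
width: 0.601
```

Run:
```python
from h import *
plan((.596,-.036,.0535),-.9)
p,d=bot.read_camera("scene"); cv2.imwrite("pics/s2.png",cv2.resize(p[150:280,220:350],None,fx=4.5,fy=4.5,interpolation=cv2.INTER_CUBIC))
for n in("scene",):print(proj(n,bot.read_state()['tool_pos']))
```

```text
t 2.4 pos [ 0.595  -0.0395  0.0958] yang -0.99 F [ 0.6 -1.   0.3] w 0.601
shift [ 3.5  1.  42.3] turn [-0.1  -0.01 -0.09]
[281.6795126  206.90641558]
```

View pics/s2.png

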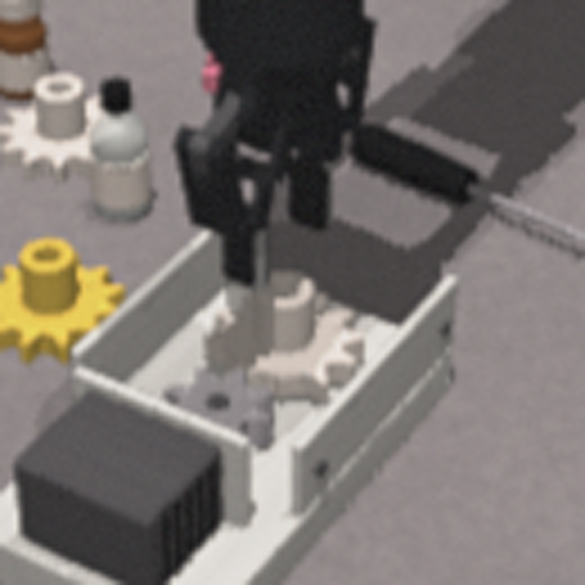

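Emit:
arm_command:
  targets: "3.5 1 15 0 0 0 0.6; 3.5 1 30 0 0 0 0.6; 3.5 1 40 0 0 0 0.6; 3.5 1 42 0 0 0 0.6; 3.5 1 42 0 0 0 0.6; 3.5 1 42 0 0 0 0.6"

```text
time: 2.95
tool_pos: [0.5973, -0.0359, 0.0551]
tcp_rot: [2.24, 2.201, 0.001]
wrist_force: [-0.1, -0.2, 0.3]
width: 0.599
```

Run:
```python
from h import *
plan((.596,-.036,.0535),-.9)
p,d=bot.read_camera("scene"); cv2.imwrite("pics/s3.png",cv2.resize(p[150:280,220:350],None,fx=4.5,fy=4.5,interpolation=cv2.INTER_CUBIC))
```

```text
t 2.95 pos [ 0.5973 -0.0359  0.0551] yang -1.02 F [-0.1 -0.2  0.3] w 0.599
shift [-0.1 -1.3  1.6] turn [ 0.07  0.01 -0.12]
```

View pics/s3.png

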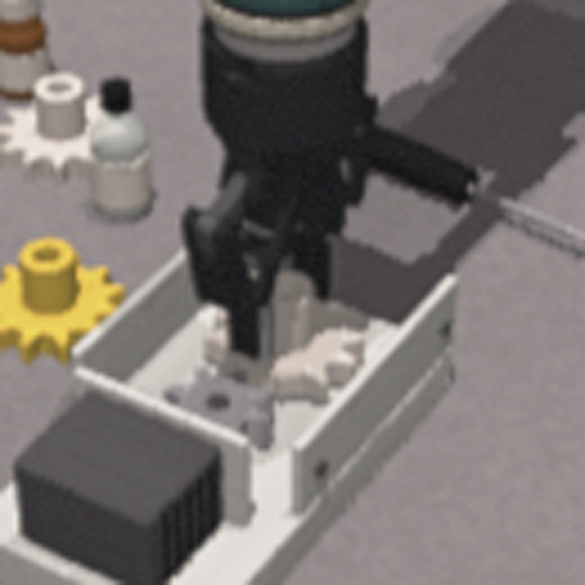

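Emit:
arm_command:
  targets: "0 0 1 0 0 0 0.45; 0 0 1.5 0 0 0 0.4; 0 0 1.5 0 0 0 0.3; 0 0 1.5 0 0 0 0.3; 0 0 1.5 0 0 0 0.3; 0 0 1.5 0 0 0 0.3"
  newtons: 20

```text
time: 3.5
tool_pos: [0.5968, -0.0357, 0.0534]
tcp_rot: [2.241, 2.201, 0.0]
wrist_force: [-2.2, 0.3, 4.9]
width: 0.329
```

Emit:
arm_command:
  targets: "0 0 0 0 0 0 0.2; 0 0 0 0 0 0 0.2; 0 0 0 0 0 0 0.2; 0 0 -3 0 0 0 0.2; 0 0 -6 0 0 0 0.2; 0 0 -10 0 0 0 0.2; 0 0 -15 0 0 0 0.2; 0 0 -20 0 0 0 0.2; 0 0 -20 0 0 0 0.2"
  newtons: 50

```text
time: 4.25
tool_pos: [0.5969, -0.0357, 0.0738]
tcp_rot: [2.241, 2.201, 0.0]
wrist_force: [-0.3, 0.0, -0.8]
width: 0.33
```

Run:
```python
from h import *
plan((.596,-.036,.14),-.9)
```

```text
t 4.25 pos [ 0.5969 -0.0357  0.0738] yang -1.01 F [-0.3  0.  -0.8] w 0.33
shift [ -0.3  -0.8 -66.2] turn [ 0.03  0.   -0.11]
```

Emit:
arm_command:
  targets: "0 0 -20 0 0 0 0.2; 0 0 -40 0 0 0 0.2; 0 0 -60 0 0 0 0.2; 0 0 -80 0 0 0 0.2; 0 0 -90 0 0 0 0.2; 0 0 -90 0 0 0 0.2; 0 0 -90 0 0 0 0.2"

```text
time: 4.83
tool_pos: [0.597, -0.0358, 0.1631]
tcp_rot: [2.24, 2.201, 0.001]
wrist_force: [-0.8, 0.0, -1.8]
width: 0.324
```

Run:
```python
from h import *
plan((.470,.276,.14),-.9)
p,d=bot.read_camera("scene"); cv2.imwrite("pics/s4.png",cv2.resize(p[120:270,200:370],None,fx=4,fy=4,interpolation=cv2.INTER_CUBIC))
p,d=bot.read_camera("top"); cv2.imwrite("pics/t4.png",cv2.resize(p[100:260,200:400],None,fx=4,fy=4,interpolation=cv2.INTER_CUBIC)[:600,:800])
```

```text
t 4.83 pos [ 0.597  -0.0358  0.1631] yang -1.02 F [-0.8  0.  -1.8] w 0.324
shift [ 309.5 -132.5   22.9] turn [ 0.07  0.01 -0.12]
```

View pics/s4.png

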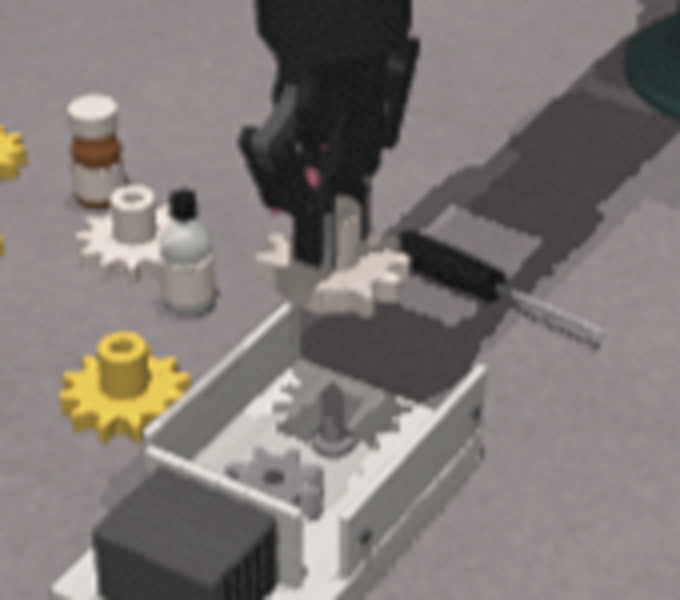

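View pics/t4.png

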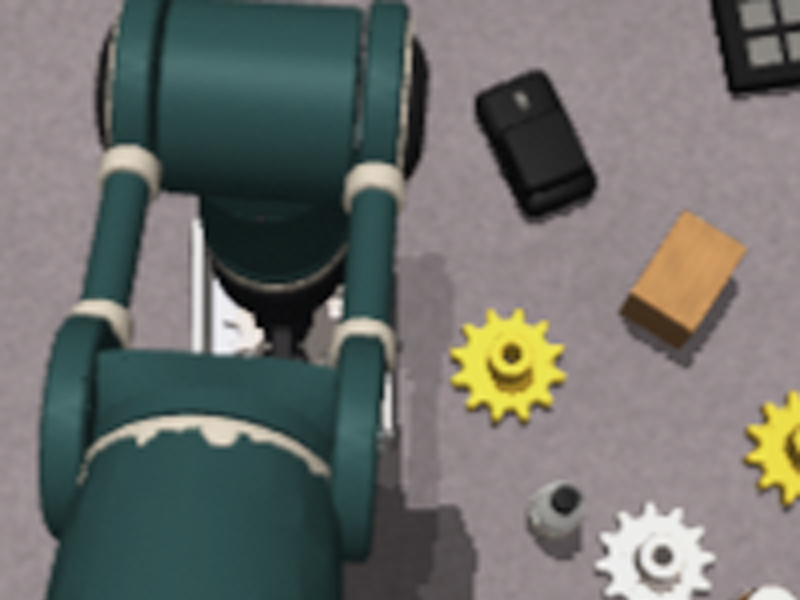

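The gear is held and clear, and the spindle is bare, with its tip at crop (333,390). On to the tray.

Emit:
arm_command:
  targets: "20 -8 0 0 0 0 0.2; 50 -21 0 0 0 0 0.2; 85 -36 0 0 0 0 0.2; 120 -51 0 0 0 0 0.2; 155 -66 0 0 0 0 0.2; 190 -81 0 0 0 0 0.2; 225 -96 10 0 0 0 0.2; 260 -111 20 0 0 0 0.2; 290 -124 22 0 0 0 0.2; 309.5 -132.5 23 0 0 0 0.2"

```text
time: 5.77
tool_pos: [0.4662, 0.2778, 0.1369]
tcp_rot: [-2.237, -2.202, 0.007]
wrist_force: [0.4, -0.2, -1.9]
width: 0.328
```

Emit:
arm_command:
  targets: "0 0 0 0 0 0 0.2; 0 0 0 0 0 0 0.2; 0 0 0 0 0 0 0.2"

```text
time: 6.02
tool_pos: [0.4691, 0.2755, 0.1385]
tcp_rot: [-2.24, -2.202, 0.004]
wrist_force: [0.6, -0.5, -1.6]
width: 0.324
```

Run:
```python
from h import *
plan((.470,.276,.0235),-1)
p,d=bot.read_camera("scene"); cv2.imwrite("pics/s5.png",cv2.resize(p[140:300,340:520],None,fx=3.7,fy=3.7,interpolation=cv2.INTER_CUBIC))
p,d=bot.read_camera("top"); cv2.imwrite("pics/t5.png",p);
```

```text
t 6.02 pos [0.4691 0.2755 0.1385] yang -0.98 F [ 0.6 -0.5 -1.6] w 0.324
shift [  0.7   1.1 115. ] turn [-0.1   0.09  0.02]
```

View pics/s5.png

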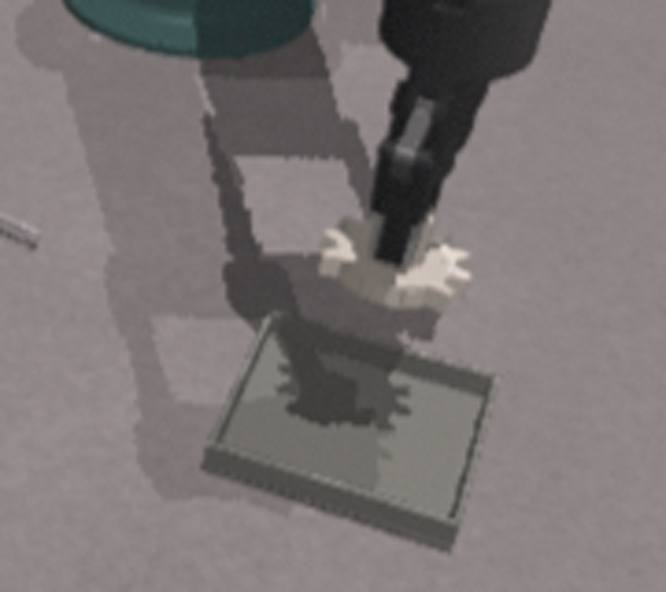

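View pics/t5.png

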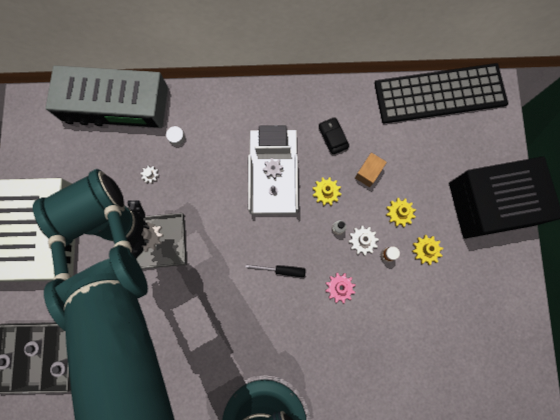

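Emit:
arm_command:
  targets: "0.7 1 20 0 0 0 0.2; 0.7 1 50 0 0 0 0.2; 0.7 1 80 0 0 0 0.2; 0.7 1 98 0 0 0 0.2; 0.7 1 106 0 0 0 0.2; 0.7 1 110 0 0 0 0.2; 0.7 1 112 0 0 0 0.2; 0.7 1 112 0 0 0 0.2"

```text
time: 6.78
tool_pos: [0.4717, 0.2768, 0.0286]
tcp_rot: [2.242, 2.2, 0.002]
wrist_force: [0.4, 0.1, -1.0]
width: 0.322
```

Emit:
arm_command:
  targets: "0 0 1 0 0 0 0.2; 0 0 2 0 0 0 0.2; 0 0 3 0 0 0 0.2; 0 0 4 0 0 0 0.2; 0 0 4 0 0 0 0.2"

```text
time: 7.2
tool_pos: [0.4707, 0.2769, 0.024]
tcp_rot: [2.241, 2.202, 0.001]
wrist_force: [-0.1, -0.9, -1.2]
width: 0.325
```

Emit:
arm_command:
  targets: "0 0 0.7 0 0 0 0.2; 0 0 1.4 0 0 0 0.2; 0 0 2 0 0 0 0.2; 0 0 2 0 0 0 0.2; 0 0 2 0 0 0 0.2"

```text
time: 7.62
tool_pos: [0.4706, 0.2768, 0.0217]
tcp_rot: [-2.241, -2.202, 0.0]
wrist_force: [0.1, 0.7, -1.6]
width: 0.322
```

Emit:
arm_command:
  targets: "0 0 0.4 0 0 0 0.2; 0 0 0.8 0 0 0 0.2; 0 0 1 0 0 0 0.2; 0 0 1 0 0 0 0.2"

```text
time: 7.95
tool_pos: [0.4707, 0.2768, 0.0216]
tcp_rot: [-2.241, -2.202, 0.0]
wrist_force: [-2.7, -1.0, 5.5]
width: 0.327
```

Contact force is about 6 N upward, so the gear rests on the floor. Releasing it gently.

Emit:
arm_command:
  targets: "0 0 0 0 0 0 0.36; 0 0 0 0 0 0 0.42; 0 0 0 0 0 0 0.5; 0 0 0 0 0 0 0.6; 0 0 0 0 0 0 0.6; 0 0 -10 0 0 0 0.6; 0 0 -30 0 0 0 0.6; 0 0 -60 0 0 0 0.6; 0 0 -95 0 0 0 0.6; 0 0 -130 0 0 0 0.6"
  newtons: 20

```text
time: 8.78
tool_pos: [0.47, 0.2764, 0.1522]
tcp_rot: [-2.241, -2.201, 0.002]
wrist_force: [0.7, -0.5, 0.5]
width: 0.6
```

Run:
```python
from h import *
p,d=bot.read_camera("scene"); cv2.imwrite("pics/s6.png",cv2.resize(p[140:300,340:520],None,fx=3.7,fy=3.7,interpolation=cv2.INTER_CUBIC))
p,d=bot.read_camera("top"); cv2.imwrite("pics/t6.png",p); cv2.imwrite("pics/t6c.png",cv2.resize(p[145:225,245:305],None,fx=7.5,fy=7.5,interpolation=cv2.INTER_CUBIC))
plan((.4585,-.2735,.14),-8)
print(phase("top",p,(.6545,-.0365),.050,(.018,.020,.022,.024),8))
print(phase("top",p,(.4575,-.273),.014,(.033,.035,.037),12))
```

```text
t 8.88 pos [0.4754 0.2793 0.159 ] yang -1.02 F [ 2.1  1.  -0.3] w 0.605
shift [-553.1   -7.3   15.2] turn [ 0.67 -0.42  6.99]
[(0.018, 9.3, 6.0), (0.02, 12.3, 5.2), (0.022, 10.1, 4.9), (0.024, 4.9, 3.2)]
[(0.033, 26.9, 2.3), (0.035, 28.4, 2.2), (0.037, 22.0, 2.3)]
```

View pics/s6.png

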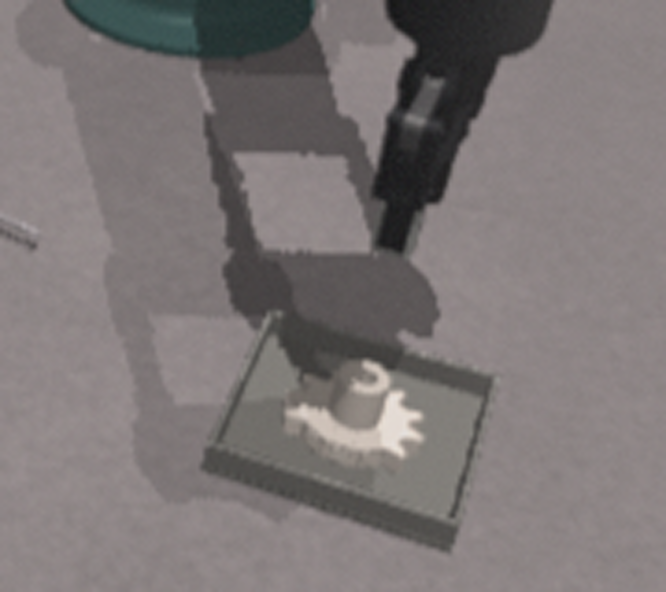

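View pics/t6c.png

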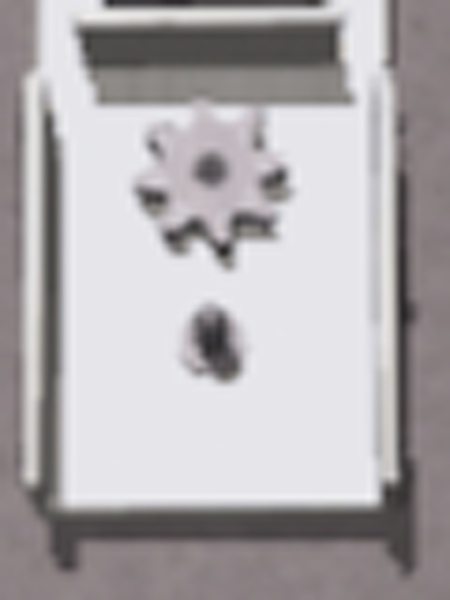

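The worn gear lies flat in the tray and is released. Now to the sound gear.

Emit:
arm_command:
  targets: "-20 0 0 0 0 1 0.6; -50 0 0 0 0 2 0.6; -88 0 0 0 0 3 0.6; -126 0 0 0 0 4 0.6; -164 0 0 0 0 5 0.6; -202 0 0 0 0 6 0.6; -240 0 0 0 0 6.5 0.6; -278 0 0 0 0 6.5 0.6; -316 0 0 0 0 6.5 0.6; -354 0 0 0 0 6.5 0.6"

```text
time: 9.72
tool_pos: [0.4638, -0.0789, 0.1511]
tcp_rot: [2.362, 2.071, 0.001]
wrist_force: [0.4, -1.2, 0.4]
width: 0.602
```

Emit:
arm_command:
  targets: "-38 0 0 0 0 0 0.6; -76 0 0 0 0 0 0.6; -114 0 0 0 0 0 0.6; -145 0 0 0 0 0 0.6; -170 0 0 0 0 0 0.6; -186 0 0 0 0 0 0.6; -190 0 0 0 0 0 0.6; -190 0 0 0 0 0 0.6; -190 0 0 0 0 0 0.6; -190 0 0 0 0 0 0.6"

```text
time: 10.55
tool_pos: [0.4395, -0.2644, 0.1506]
tcp_rot: [-2.361, -2.072, -0.0]
wrist_force: [0.3, -0.8, -0.3]
width: 0.6
```

Run:
```python
from h import *
p,d=bot.read_camera("scene"); cv2.imwrite("pics/s7.png",cv2.resize(p[80:220,160:310],None,fx=4,fy=4,interpolation=cv2.INTER_CUBIC))
plan((.460,-.2735,.07),-7.5)
s=bot.read_state(); print(s['q'].round(2),proj("scene",s['tool_pos']))
```

```text
t 10.6 pos [ 0.4396 -0.2643  0.1506] yang -7.44 F [-1.5 -0.3  0.4] w 0.605
shift [-6.5 21.5 80.6] turn [-0.02 -0.03  0.06]
[-0.59  0.02  2.03  0.    1.09 -0.46] [237.94940705 131.17577322]
```

View pics/s7.png

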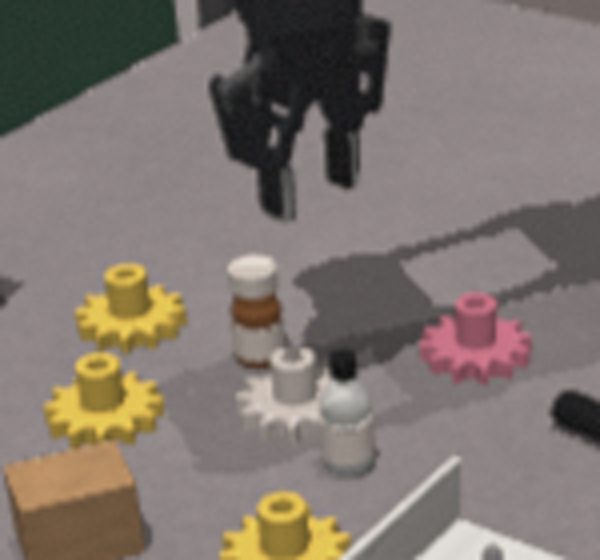

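Emit:
arm_command:
  targets: "-3 10 15 0 0 0 0.6; -6.5 21.5 40 0 0 0 0.6; -6.5 21.5 65 0 0 0 0.6; -6.5 21.5 78 0 0 0 0.6; -6.5 21.5 80 0 0 0 0.6; -6.5 21.5 80 0 0 0 0.6; -6.5 21.5 80 0 0 0 0.6"

```text
time: 11.18
tool_pos: [0.4607, -0.2745, 0.0715]
tcp_rot: [2.361, 2.072, 0.001]
wrist_force: [-0.3, -0.7, 0.3]
width: 0.603
```

Run:
```python
from h import *
p,d=bot.read_camera("scene"); cv2.imwrite("pics/s8.png",cv2.resize(p[100:220,180:300],None,fx=5,fy=5,interpolation=cv2.INTER_CUBIC))
plan((.460,-.2735,.0175),-7.5)
```

```text
t 11.23 pos [ 0.4611 -0.2749  0.0722] yang -7.47 F [ 0.4 -0.1  0.8] w 0.6
shift [ 1.3 -1.4 54.7] turn [0.12 0.05 0.03]
```

View pics/s8.png

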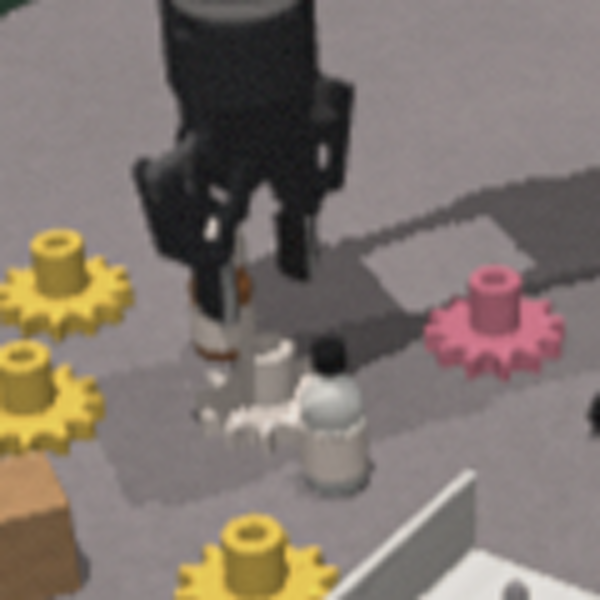

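Emit:
arm_command:
  targets: "1.3 -1 15 0 0 0 0.6; 1.3 -1 30 0 0 0 0.6; 1.3 -1 42 0 0 0 0.6; 1.3 -1 50 0 0 0 0.6; 1.3 -1 53 0 0 0 0.6; 1.3 -1 53 0 0 0 0.6; 1.3 -1 53 0 0 0 0.6"

```text
time: 11.82
tool_pos: [0.4595, -0.2736, 0.0182]
tcp_rot: [2.362, 2.071, 0.0]
wrist_force: [0.3, 0.0, 0.6]
width: 0.595
```

Run:
```python
from h import *
p,d=bot.read_camera("scene"); cv2.imwrite("pics/s9.png",cv2.resize(p[100:220,180:300],None,fx=5,fy=5,interpolation=cv2.INTER_CUBIC))
plan((.460,-.2735,.0175),-7.5)
```

```text
t 11.87 pos [ 0.4597 -0.2738  0.0184] yang -7.52 F [0.1 0.4 0. ] w 0.6
shift [0.3 0.2 0.9] turn [ 0.06  0.03 -0.02]
```

View pics/s9.png

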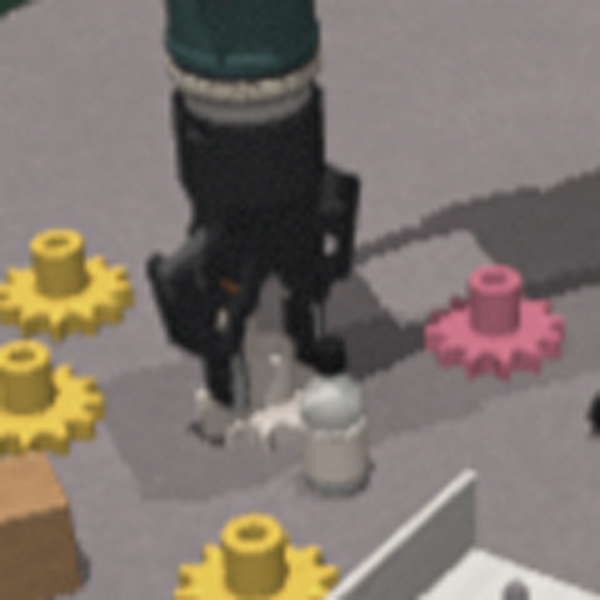

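Emit:
arm_command:
  targets: "0 0 0.5 0 0 0 0.45; 0 0 0.5 0 0 0 0.4; 0 0 0.5 0 0 0 0.3; 0 0 0.5 0 0 0 0.3; 0 0 0.5 0 0 0 0.3; 0 0 0.5 0 0 0 0.3"
  newtons: 20

```text
time: 12.37
tool_pos: [0.4594, -0.2736, 0.0179]
tcp_rot: [2.362, 2.071, -0.0]
wrist_force: [-1.9, 1.2, 5.2]
width: 0.354
```

Emit:
arm_command:
  targets: "0 0 0 0 0 0 0.2; 0 0 0 0 0 0 0.2; 0 0 -3 0 0 0 0.2; 0 0 -8 0 0 0 0.2; 0 0 -20 0 0 0 0.2; 0 0 -50 0 0 0 0.2; 0 0 -85 0 0 0 0.2; 0 0 -115 0 0 0 0.2; 0 0 -130 0 0 0 0.2; 0 0 -130 0 0 0 0.2"
  newtons: 50

```text
time: 13.2
tool_pos: [0.4624, -0.2754, 0.1532]
tcp_rot: [2.355, 2.065, 0.004]
wrist_force: [-0.2, -0.1, -0.4]
width: 0.337
```

Run:
```python
from h import *
p,d=bot.read_camera("scene"); cv2.imwrite("pics/s10.png",cv2.resize(p[80:220,160:310],None,fx=4,fy=4,interpolation=cv2.INTER_CUBIC))
plan((.5966,-.0358,.15),0)
```

```text
t 13.25 pos [ 0.461  -0.2745  0.1504] yang -7.51 F [-0.4 -0.  -1.6] w 0.343
shift [254.4 103.2   0.3] turn [ 0.31  0.17 -7.51]
```

View pics/s10.png

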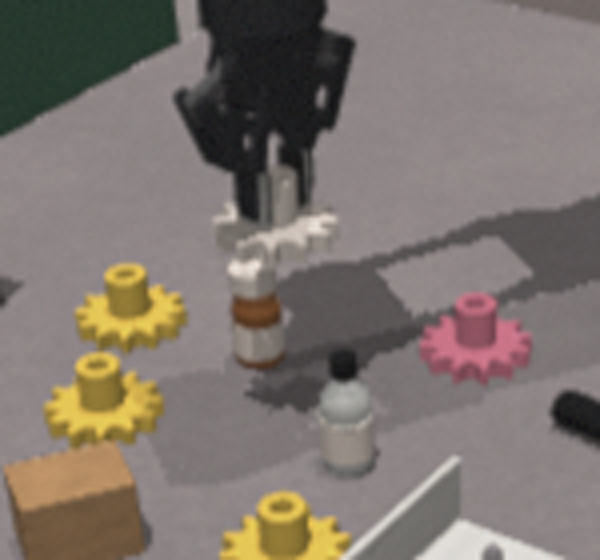

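Emit:
arm_command:
  targets: "15 6 -10 0 0 -1 0.2; 40 16 -15 0 0 -2 0.2; 72 29 -15 0 0 -3 0.2; 106 43 -15 0 0 -4 0.2; 140 57 -15 0 0 -5 0.2; 174 71 -15 0 0 -6 0.2; 208 84 -15 0 0 -6.5 0.2; 235 95 -14 0 0 -6.5 0.2; 250 102 -13 0 0 -6.5 0.2; 254.4 103.2 -13 0 0 -6.5 0.2"

```text
time: 14.08
tool_pos: [0.5945, -0.0317, 0.1576]
tcp_rot: [-2.235, -2.203, 0.002]
wrist_force: [-0.2, -0.4, -0.9]
width: 0.342
```

Emit:
arm_command:
  targets: "0 0 0 0 0 0 0.2; 0 0 0 0 0 0 0.2; 0 0 0 0 0 0 0.2; 0 0 0 0 0 0 0.2"

```text
time: 14.42
tool_pos: [0.594, -0.0358, 0.1599]
tcp_rot: [-2.242, -2.2, 0.001]
wrist_force: [0.6, -0.2, -0.6]
width: 0.339
```

Run:
```python
from h import *
plan((.5966,-.0358,.1631),-1)
p,d=bot.read_camera("scene"); cv2.imwrite("pics/s11.png",cv2.resize(p[120:270,200:370],None,fx=4,fy=4,interpolation=cv2.INTER_CUBIC)); cv2.imwrite("pics/s11f.png",p)
```

```text
t 14.42 pos [ 0.594  -0.0358  0.1599] yang -1.1 F [ 0.6 -0.2 -0.6] w 0.339
shift [ 0.   2.6 -3.2] turn [-0.05  0.01 -0.1 ]
```

View pics/s11.png

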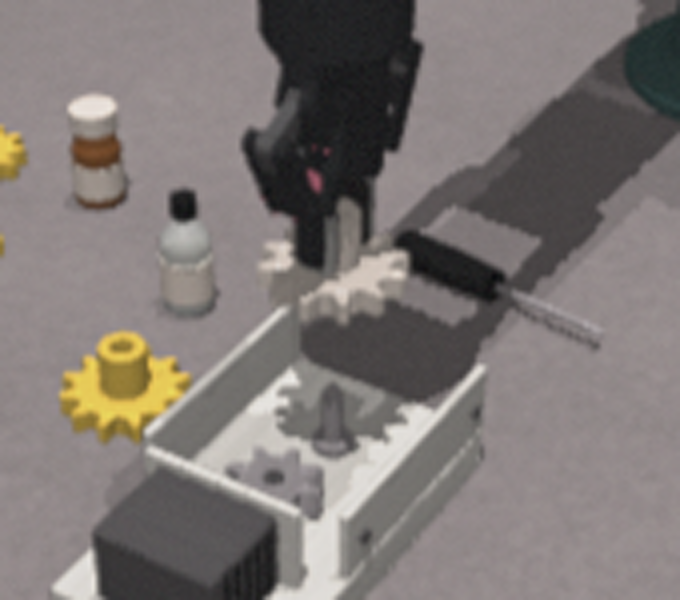

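Emit:
arm_command:
  targets: "0 2.6 10 0 0 0 0.2; 0 2.6 25 0 0 0 0.2; 0 2.6 45 0 0 0 0.2; 0 2.6 58 0 0 0 0.2; 0 2.6 63 0 0 0 0.2; 0 2.6 65 0 0 0 0.2; 0 2.6 65 0 0 0 0.2; 0 2.6 65 0 0 0 0.2"

```text
time: 15.13
tool_pos: [0.5981, -0.0348, 0.096]
tcp_rot: [2.241, 2.201, 0.001]
wrist_force: [0.2, -0.2, -1.4]
width: 0.338
```

Run:
```python
from h import *
plan((.5966,-.0358,.0805),-1)
p,d=bot.read_camera("scene"); cv2.imwrite("pics/s12.png",cv2.resize(p[160:280,220:340],None,fx=5,fy=5,interpolation=cv2.INTER_CUBIC))
```

```text
t 15.13 pos [ 0.5981 -0.0348  0.096 ] yang -1.02 F [ 0.2 -0.2 -1.4] w 0.338
shift [-1.  -1.5 15.5] turn [ 0.07  0.01 -0.02]
```

View pics/s12.png

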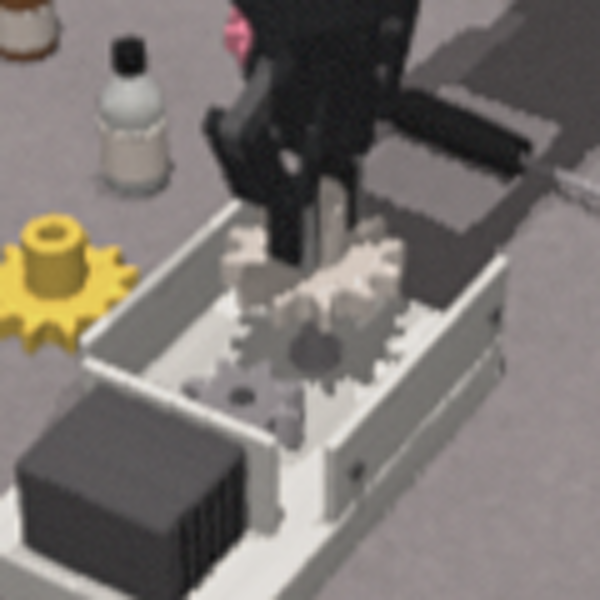

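Emit:
arm_command:
  targets: "-0.5 -0.8 0 0 0 0 0.2; -0.8 -1.2 2 0 0 0 0.2; -0.8 -1.2 4 0 0 0 0.2; -0.8 -1.2 6 0 0 0 0.2; -0.8 -1.2 8 0 0 0 0.2; -0.8 -1.2 8 0 0 0 0.2"

```text
time: 15.68
tool_pos: [0.5957, -0.0354, 0.0866]
tcp_rot: [-2.24, -2.201, 0.001]
wrist_force: [0.3, -0.1, -1.8]
width: 0.336
```

Emit:
arm_command:
  targets: "-0.2 0.5 0 0 0 0 0.2; -0.3 0.8 1 0 0 0 0.2; -0.3 0.8 2 0 0 0 0.2; -0.3 0.8 3 0 0 0 0.2; -0.3 0.8 4 0 0 0 0.2; -0.3 0.8 5 0 0 0 0.2; -0.3 0.8 6 0 0 0 0.2; -0.3 0.8 6 0 0 0 0.2"

```text
time: 16.35
tool_pos: [0.5966, -0.0355, 0.0809]
tcp_rot: [-2.24, -2.201, 0.0]
wrist_force: [-1.1, 2.1, -1.4]
width: 0.336
```

Emit:
arm_command:
  targets: "0.4 -0.2 1 0 0 0 0.2; 0.5 -0.3 2.5 0 0 0 0.2; 0.5 -0.3 4 0 0 0 0.2; 0.5 -0.3 6 0 0 0 0.2; 0.5 -0.3 8 0 0 0 0.2; 0.5 -0.3 9.5 0 0 0 0.2; 0.5 -0.3 9.5 0 0 0 0.2"

```text
time: 16.93
tool_pos: [0.5965, -0.0353, 0.0712]
tcp_rot: [-2.241, -2.201, 0.0]
wrist_force: [-1.3, 1.0, -1.7]
width: 0.34
```

Emit:
arm_command:
  targets: "0.2 -0.2 1 0 0 2 0.2; 0.2 -0.2 2 0 0 3 0.2; 0.2 -0.2 3 0 0 1 0.2; 0.2 -0.2 4 0 0 -2 0.2; 0.2 -0.2 4.5 0 0 -4 0.2; 0.2 -0.2 5 0 0 -2 0.2; 0.2 -0.2 5 0 0 0 0.2; 0.2 -0.2 5.5 0 0 2 0.2; 0.2 -0.2 5.5 0 0 3 0.2; 0.2 -0.2 5.5 0 0 2 0.2"

```text
time: 17.77
tool_pos: [0.5966, -0.0351, 0.0662]
tcp_rot: [2.279, 2.163, 0.0]
wrist_force: [-0.1, 0.8, -1.1]
width: 0.34
```

Run:
```python
from h import *
plan((.5966,-.0358,.0535),-1); print(bot.read_state()['torque'])
```

```text
t 17.77 pos [ 0.5966 -0.0351  0.0662] yang -2.99 F [-0.1  0.8 -1.1] w 0.34
shift [-0.7  0.1 12.7] turn [ 0.02  0.   -1.99]
[0.10732909 0.10900853 0.0292829 ]
```

Emit:
arm_command:
  targets: "0 0 0.5 0 0 -1 0.2; 0 0 1 0 0 -2 0.2; 0 0 1.5 0 0 -3 0.2; 0 0 2 0 0 -2 0.2; 0 0 2.5 0 0 -1 0.2; 0 0 3 0 0 0 0.2; 0 0 3.5 0 0 -1 0.2; 0 0 3.5 0 0 -2 0.2"

```text
time: 18.43
tool_pos: [0.5965, -0.0351, 0.0627]
tcp_rot: [2.239, 2.203, 0.0]
wrist_force: [-0.4, -0.2, -0.8]
width: 0.338
```

Run:
```python
from h import *
plan((.5966,-.0358,.0535),-1); print(bot.read_state()['torque'])
p,d=bot.read_camera("scene"); cv2.imwrite("pics/s13.png",cv2.resize(p[160:280,220:340],None,fx=5,fy=5,interpolation=cv2.INTER_CUBIC))
```

```text
t 18.43 pos [ 0.5965 -0.0351  0.0627] yang -0.92 F [-0.4 -0.2 -0.8] w 0.338
shift [-0.7  0.1  9.2] turn [0.01 0.   0.08]
[ 0.03187442  0.02184177 -0.04708341]
```

View pics/s13.png

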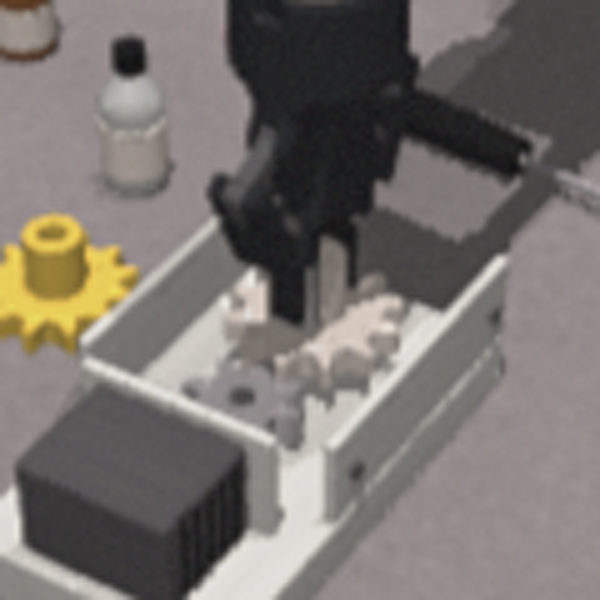

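The gear's underside is about 5 mm below the pinion top with no contact force, so it is in mesh. I keep rocking it down.

Emit:
arm_command:
  targets: "0 0 1 0 0 1 0.2; 0 0 2 0 0 1.5 0.2; 0 0 3 0 0 0.5 0.2; 0 0 4 0 0 -1 0.2; 0 0 5 0 0 -1.5 0.2; 0 0 6 0 0 -0.5 0.2; 0 0 7 0 0 1 0.2; 0 0 7.5 0 0 1 0.2; 0 0 8 0 0 0 0.2; 0 0 8 0 0 0 0.2"

```text
time: 19.32
tool_pos: [0.5964, -0.0351, 0.0546]
tcp_rot: [-2.24, -2.203, 0.0]
wrist_force: [0.0, -0.2, -0.9]
width: 0.338
```

Emit:
arm_command:
  targets: "0 0 0.4 0 0 1 0.2; 0 0 0.8 0 0 0 0.2; 0 0 1.2 0 0 -1 0.2; 0 0 1.5 0 0 0 0.2; 0 0 1.5 0 0 0 0.2; 0 0 1.5 0 0 0 0.2"

```text
time: 19.82
tool_pos: [0.5967, -0.035, 0.0541]
tcp_rot: [2.241, 2.202, 0.0]
wrist_force: [-2.3, 0.3, 5.0]
width: 0.337
```

Run:
```python
from h import *
plan((.5966,-.0358,.0535),-1); print(bot.read_state()['torque'])
```

```text
t 19.82 pos [ 0.5967 -0.035   0.0541] yang -1.01 F [-2.3  0.3  5. ] w 0.337
shift [-0.8 -0.   0.6] turn [ 0.02 -0.   -0.01]
[0.08703898 0.45714089 0.044129  ]
```

Contact comes at TCP 0.0541, against a predicted home height of about 0.054. The gear is seated, so I let go.

Emit:
arm_command:
  targets: "0 0 0 0 0 0 0.37; 0 0 0 0 0 0 0.42; 0 0 0 0 0 0 0.5; 0 0 0 0 0 0 0.58; 0 0 0 0 0 0 0.6; 0 0 -5 0 0 0 0.6; 0 0 -20 0 0 0 0.6; 0 0 -45 0 0 0 0.6; 0 0 -80 0 0 0 0.6; 0 0 -110 0 0 0 0.6"
  newtons: 20

```text
time: 20.65
tool_pos: [0.5961, -0.0351, 0.1646]
tcp_rot: [-2.241, -2.201, 0.001]
wrist_force: [1.0, -0.5, 0.2]
width: 0.602
```

Emit:
arm_command:
  targets: "-30 -30 -20 0 0 0 0.6; -60 -60 -40 0 0 0 0.6; -90 -85 -50 0 0 0 0.6; -120 -100 -50 0 0 0 0.6; -155 -110 -50 0 0 0 0.6; -185 -115 -50 0 0 0 0.6; -215 -115 -50 0 0 0 0.6; -240 -115 -50 0 0 0 0.6; -250 -115 -50 0 0 0 0.6; -250 -115 -50 0 0 0 0.6"

```text
time: 21.48
tool_pos: [0.4769, -0.2851, 0.2136]
tcp_rot: [2.244, 2.198, -0.0]
wrist_force: [-0.5, 0.2, 0.1]
width: 0.6
```

Run:
```python
from h import *
p,d=bot.read_camera("scene"); cv2.imwrite("pics/s14.png",cv2.resize(p[160:280,220:340],None,fx=5,fy=5,interpolation=cv2.INTER_CUBIC)); cv2.imwrite("pics/s14f.png",p)
P=cloud("scene",d); Q=P.reshape(-1,3); r=np.hypot(Q[:,0]-.5975,Q[:,1]+.0365)
m=(r<.0145)&(Q[:,2]>.07); print("hub top z med",np.percentile(Q[m][:,2],[50,90]),m.sum())
m=(r>.018)&(r<.029)&(Q[:,2]<.07)&(Q[:,2]>.03); print("disc z",np.percentile(Q[m][:,2],[10,50,90]),m.sum())
P0=cloud("scene",np.load("scene0.npy")).reshape(-1,3)
r=np.hypot(P0[:,0]-.5975,P0[:,1]+.0365);m=(r<.0145)&(P0[:,2]>.07); print("ref hub",np.percentile(P0[m][:,2],[50,90]));m=(r>.018)&(r<.029)&(P0[:,2]<.07)&(P0[:,2]>.03);print("ref disc",np.percentile(P0[m][:,2],[10,50,90]))
p,d=bot.read_camera("top"); cv2.imwrite("pics/t14.png",p)
s=bot.read_state();print(s['time'],s['tool_pos'],s['wrist_force'])
```

```text
hub top z med [0.07892061 0.08147429] 113
disc z [0.04583696 0.05063089 0.05203832] 179
ref hub [0.07885954 0.08117133]
ref disc [0.04124905 0.05029162 0.05202161]
21.5833 [ 0.47694035 -0.2824325   0.21319215] [ 0.54002955  0.57757255 -0.81972934]
```

View pics/s14.png

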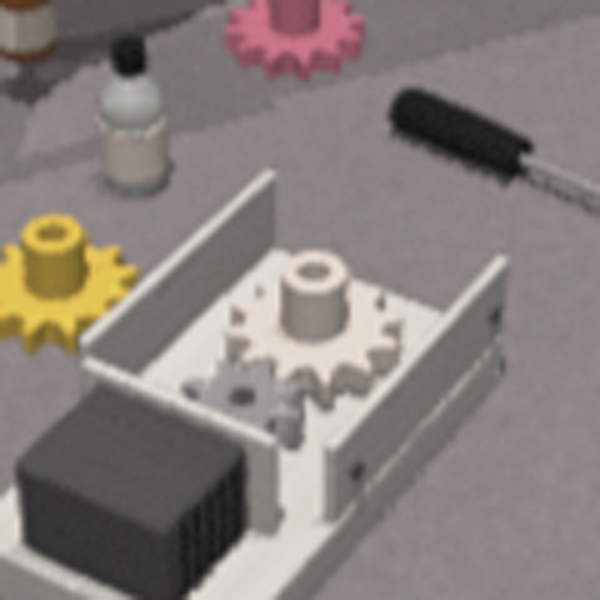

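View pics/t14.png

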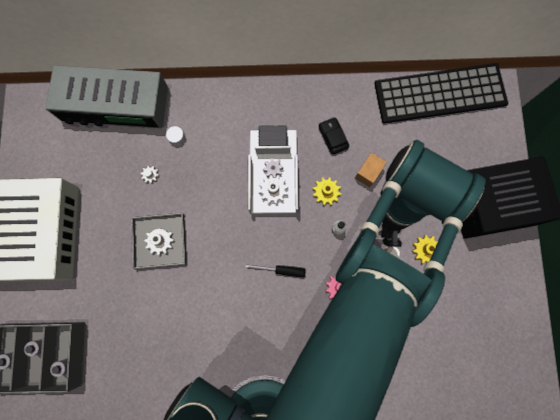

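View pics/s14f.png

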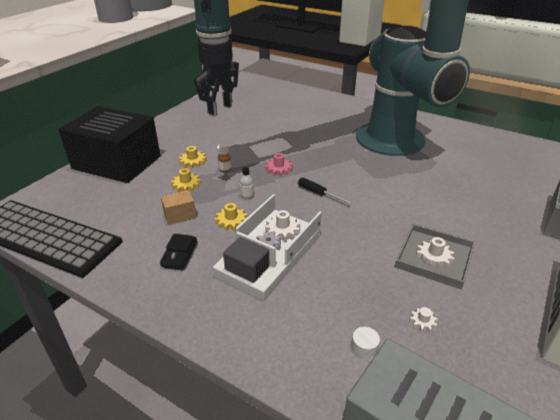

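The sound gear sits home and meshed: its hub top and disc heights match the worn gear's seated readings from the start. The worn gear is flat in the tray at top-view (158,241), and the bystanders are where they were. Handing in.

```bash
python3 -c "
from workcell import bot
print(bot.finish_job())"
```

```text
the job is handed in; nothing more can be done
None
```

The stripped gear is lying flat in the tray. The sound gear is on the spindle, hub up and fully home in mesh with the pinion. I handed the job in at about 21.6 s of the 67 s allowed.

- **Worn gear:** I lifted it off the spindle, lowered it until it touched the tray floor at about 6 N, and released it. The last pictures show it flat in the middle of the tray.
- **Sound gear:** I rocked it a few degrees to and fro while lowering it. It went past the pinion top without catching and touched at TCP height 54.1 mm, against about 53.9 mm predicted for home. I let go only then.
- **Last checks:** The hub top read 78.9 mm, the same as the worn gear when seated at the start, and the disc read 50.6 mm against 50.3 mm. The bystanders look unmoved in the last pictures, though the arm partly hid the jar and the pink gear from the top camera. No wrist reading at the end of a move exceeded about 7 N.
- **Disagreements:** The two cameras differed by about 3 mm in x on both gears; I settled the spindle position from the arm's pose while it held the worn gear. The grip opening also read slightly wider on the new gear (0.34 against 0.325), with no visible effect.

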